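Uncover a sample cake and show its base to the inspection camera

TASK

Hang the clear cake cover by its brass loop on the hook stand and leave it hanging there, then pick the little brown cake off the marble board and show its underside to the inspection camera: held still in the air, its underside squarely facing the lens, centred on the lens and 13 cm from it. Finish still holding the cake there (do not put it down), without touching the camera or disturbing the honey jar, espresso cup and service bell.

Things in the scene. Friction and masses are not known exactly. Their poses are not given: they have to be found in the camera images.
- board: Round marble serving board, 140 mm across, 14 mm high, fixed to the worktop. Origin: centre of its underside. The cake stands on it, under the cover.
- cake: Small brown fluted cake (cork shape), rigid, upright at the start: 48 mm across at the base, tapering to 43 mm near the top, 46 mm high, about 60 g. Origin: centre of its underside; z is its axis, from underside to top. It stands under the cover within 13 mm of the cover's middle.
- cover: Clear dome, open below, brass rim 104 mm across; dome 60 mm high, 3 mm wall; 156 mm high in all with loop and grip; 150 g. Origin: centre of the rim, which rests on the board; z up. The brass wire loop stands on the dome in the cover's y-z plane: its hole runs along the cover's x axis. Loop and grip are alike after half a turn about z.
- cover_grip (a point): Centre of the dark wooden grip block over the loop, 136 mm above the rim. The block is 30 mm along the cover's x, 16 mm along its y and spans 114 to 156 mm above the rim. Pinch it across y, from above.
- cover_eye (a point): Inner side of the loop's pointed peak, 109 mm above the rim: rests on the hook's bar when the cover hangs. The hole below it is 37 mm wide along the cover's y and goes down to the dome's top, 60 mm above the rim; wire 7 mm thick.
- hook_stand: Dark steel stand, fixed: foot 100 mm across, 12 mm high, post 16 mm thick, 180 mm high. Origin: centre of the foot's underside, z up. A round bar 8 mm thick, centre line 160 mm up, runs from the post along the stand's -x, level to x = -78 mm, then bends up to its tip at x = -94 mm. The cover hangs with the level bar through its loop.
- hook_stand_tip (a point): Centre of the hook's upturned tip, 182 mm above the worktop (the metal ends 4 mm higher) and 94 mm from the post's axis.
- camera_stand: Foot of the inspection camera: dark plate 90 x 84 mm with two upright cheeks, fixed. Origin: centre of its underside; the camera faces its -x side, leaning upwards. The camera's highest point is about 100 mm above the worktop.
- camera_head: The inspection camera: white box 52 x 60 mm, black light ring, round lens; fixed. Origin: middle of the lens's face, 90 mm above the worktop. z: line of sight out of the lens, up and leaning 0.6 rad from vertical to the foot's -x side. Shown rightly, the cake's underside centre lies on it 130 mm from the lens and the cake's z runs the same way (its top is the far end).
- honey_jar: Honey jar with green lid, 64 x 68 x 84 mm, bystander. Origin: centre of its underside.
- espresso_cup: White espresso cup with a pink band and handle, 60 x 87 x 56 mm, the one standing near the honey jar; bystander. Origin: underside.
- service_bell: Counter bell, pale dome on a black foot, 80 mm across, 58 mm high, bystander. Origin: centre of its underside.

How it is judged:
On the way, in this order (a step that is already met when the one before it is completed fails the run):
1. the cover hangs by its loop on the hook, let go, while the cake still stands on the board (x of cover_eye in the frame of hook_stand between -0.094 and -0.01 m and y of cover_eye in the frame of hook_stand between -0.015 and 0.015 m and z of cover_eye in the frame of hook_stand between 0.155 and 0.175 m and contact force between cover and hook_stand above 0.3 N and contact force between each of the fingers, the arm and cover below 0.1 N and angle between cover's own z axis and vertical below 0.45 rad and linear speed of cover below 0.1 m/s and z of cake in the frame of board below 0.025 m), for 0.2 s.
2. the cake is lifted off the board in the gripper (z of cake in the frame of board above 0.05 m and contact force between the fingers and cake above 0.5 N), for 0.2 s.
At the end, for the whole second after the job is handed in: Cover hanging by its loop on the hook bar, let go. Cake held still in the air by the gripper alone: underside centre within 18 mm of the lens axis (each way) and 110-150 mm from the lens, axes within 0.18 rad, underside to the lens. Bystanders within 30 mm of their start (x of cover_eye in the frame of hook_stand between -0.094 and -0.01 m and y of cover_eye in the frame of hook_stand between -0.015 and 0.015 m and z of cover_eye in the frame of hook_stand between 0.155 and 0.175 m and contact force between cover and hook_stand above 0.3 N and contact force between each of the fingers, the arm and cover below 0.1 N and angle between cover's own z axis and vertical below 0.45 rad and x of cake in the frame of camera_head between -0.018 and 0.018 m and y of cake in the frame of camera_head between -0.018 and 0.018 m and z of cake in the frame of camera_head between 0.11 and 0.15 m and angle between the z axis of cake and the z axis of camera_head, either way round below 0.18 rad and angle between cake's own z axis and vertical below 1.2 rad and contact force between the fingers and cake above 0.5 N and contact force between cake and camera_head below 0.1 N and contact force between cake and camera_stand below 0.1 N and contact force between cake and board below 0.1 N and linear speed of cake below 0.03 m/s and angular speed of cake below 0.3 rad/s and distance of each of honey_jar, espresso_cup, service_bell from where it was at the start of the episode below 0.03 m); the arm keeps its last pose, push and grip.
It fails at once if the camera is touched (over 2 N) by the robot, the cake or the cover (contact force between any of the arm, the fingers, cake, cover and camera_head above 2 N or contact force between any of the arm, the fingers, cake, cover and camera_stand above 2 N).
It fails at once if a bystander (honey jar, espresso cup, bell) is moved by more than 30 mm (distance of any of honey_jar, espresso_cup, service_bell from where it was at the start of the episode above 0.03 m).
It also fails if it takes over 51 s, if anything falls off the work surface, if the arm or the gripper's body presses on something with over 40 N, if the wrist force passes 120 N, or if a joint passes its speed limit or range.

ROBOT

A 7-joint arm with a two-finger parallel gripper is mounted at the origin on a cart in front of the work surface, level with it; the furniture and walls round the work are solid. World frame = base frame: x ahead of the robot, y to its left, z up, the work surface at z = 0. Lengths are in m, angles in rad, forces in N, time in s.
With the tool pointing down it reaches from about 0.4 to 0.85 m from the base axis. Payload 10.4 kg.
Tool frame: the origin (TCP) lies where the fingers leave the gripper's body, on its centre line; the fingertips stand 73 mm ahead of it and the grasp point (between the pads) lies 54 mm ahead of it; z points along the fingers, y is the line along which they close (so a half turn about z gives the same grasp; the last joint's range is limited). The gripper opens to 85 mm and grips with 20 to 120 N. Pads are 22 mm wide; open, the fingers measure 114 mm over their backs; the gripper's body (76 mm by 85 mm) begins 54 mm behind the grasp point. The pads swing forward as they close: fully open they stand 13 mm farther back than shut.
Start: joints at [1.146, 0.332, -0.065, 1.46, 0.022, 1.35, -0.088], TCP at [0.244, -0.575, 0.304] pointing down, gripper open.
Joint ranges: [-2.6, 2.6], [-0.5, 2.12], [-1.47, 1.34], [0.16, 2.42], [-1.27, 4.41], [0.06, 2.06], [-2.6, 2.6]. Speed limits (rad/s): [2.22, 2.22, 2.79, 2.79, 3.14, 3.14, 3.14].

INTERFACE

Orientations are given as a unit quaternion [x, y, z, w].
In Python, from workcell import manip, camera gives the robot as it stands. The module is installed in compiled form; this text tells all that it offers.
- The arm moves only by the shell command python3 -m creep 'ROWS' [OPENING] [FORCE]. ROWS is JSON, a list of rows, each a list of 2 entries, a list of its own where there are three numbers: the shift along the tool's x, y, z in mm, then the turn about the tool's z in rad. In form: [[[tx, ty, tz], twist], ...]. A call has 1 to 5 rows; each row is the pose to reach, as a shift and turn from the pose commanded when the call began, along the tool's axes at that moment; what a row does not reach only later rows make up. A row lasts 1/12 s, in which the tool goes at most 41.7 mm and 7.16 degrees, less where a joint would pass 70% of its speed; a pose out of reach is approached as far as the arm can. A call with a gripper value outside its range is refused whole. OPENING is the opening, from 0 (shut) to 1 (fully open), set as the call begins (- or left out, the last holds). The fingers move at their own pace and stop on an object; FORCE is the grip in N (left out, the last holds). Time passes only in rows, so rows that repeat a pose let the fingers close. It gives the time, the measured TCP pose, the force, the opening and the grip force at its end, in the units of the state.
- manip.get_obs(): the state, without advancing time (a new reading comes with each control period).
- camera(name): name is "scene" or "top" or "wrist"; returns a dict with "pixels" (480x640x3 uint8, red, green, blue), "z_map" (480x640 float32, m along the optical axis (not along the pixel's ray), 0 where there is no reading), "fx", "fy", "cx", "cy" (pixels), "extrinsics" (4x4, takes a point from world to camera coordinates). Camera axes: x right, y down, z forward; pixel columns grow to the right and rows downward; lengths in m; the calibration is good to about 2 mm. The wrist camera is an equidistant fisheye: a pixel r from the principal point sees the ray r / f radians off the axis. A picture is of the moment at which its call begins.
- manip.hand_in(): hands the job in; it is judged then, once.
The state is a dict: "clock": time; "joint_pos": joint angles; "joint_velocities": joint speeds; "tau": joint torques, N m; "position": TCP position; "ee_rot": TCP orientation; "ft_force": force on the tool from outside, world axes, zero at the start; "torque": the same for the moment, N m; "grip_width": opening from 0.0 (shut) to 1.0 (fully open); "grasp_force": force on a finger pad.
Only numpy, scipy, OpenCV 4.12 (cv2) and the standard library are available. Lean on these libraries where they do the work, as an engineer would, in place of code of your own. Each camera call takes 0.05 s, during which the arm holds its last target. There are 200 camera calls.

## Working session

There is one attempt and no reset: what is moved stays moved. The work goes in short steps, Python scripts to look and compute and a shell command to move; the robot and the scene stay as the last step left them, time stands still between calls to the robot, and variables do not carry over. Pictures are saved under pics/ and viewed, at most 10 in all, crops included, and the job is handed in when it is done.

```bash
mkdir -p pics; cat > h.py <<'E'
import numpy as np, cv2
from workcell import manip, camera
from scipy.spatial.transform import Rotation as R
def snap(n,f):
    c=camera(n); cv2.imwrite('pics/'+f+'.png',c['pixels'][:,:,::-1]); np.save('pics/'+f+'.npy',c,allow_pickle=True); return c
def load(f): return np.load('pics/'+f+'.npy',allow_pickle=True).item()
def pt(c,u,v,z=None):
    if z is None: z=c['z_map'][int(v),int(u)]
    p=np.array([(u-c['cx'])/c['fx']*z,(v-c['cy'])/c['fy']*z,z,1]); return (np.linalg.inv(c['extrinsics'])@p)[:3]
def ray(c,u,v,zw):
    a=pt(c,u,v,.2);b=pt(c,u,v,1.); return a+(b-a)*(zw-a[2])/(b[2]-a[2])
E
python3 - <<'E'
from h import *
o=manip.get_obs();print(o)
for n in('scene','top'):
    c=snap(n,n); print(n,c['fx'],c['cx'],c['cy'],np.round(c['extrinsics'],3).tolist())
E
```

```text
{'clock': 0.0, 'joint_pos': array([ 1.14642086,  0.33283566, -0.06471541,  1.46095396,  0.0216007 ,
        1.34989073, -0.08847577]), 'joint_velocities': array([-1.29830675e-03,  1.61714852e-03,  5.03994694e-05,  1.10283046e-03,
       -2.98378638e-04, -2.12456156e-03, -2.26546874e-04]), 'tau': array([-1.14088496e-03, -6.25450730e+01,  4.89747268e-02, -3.91610491e+01,
        1.63398689e-02,  9.81626072e-03,  1.19381657e-06]), 'position': array([ 0.24430718, -0.5749722 ,  0.30313247]), 'ee_rot': array([ 9.79883582e-01,  1.99568740e-01, -1.68806998e-04, -6.75244472e-04]), 'ft_force': array([0.04272087, 0.01968513, 0.13959327]), 'torque': array([ 0.00771774, -0.03517389,  0.01360035]), 'grasp_force': 0.0, 'grip_width': 1.0019952607387288}
scene 601.9913843424868 327.6634564842461 238.20711270249754 [[-0.692, -0.722, 0.011, 0.408], [-0.559, 0.526, -0.641, 0.295], [0.457, -0.45, -0.767, 0.996], [0.0, 0.0, 0.0, 1.0]]
top 609.0745032434429 318.4617563975744 246.54162820761186 [[-0.014, -1.0, 0.004, 0.123], [-0.992, 0.013, -0.122, 0.48], [0.122, -0.005, -0.993, 1.269], [0.0, 0.0, 0.0, 1.0]]
```

View pics/scene.png

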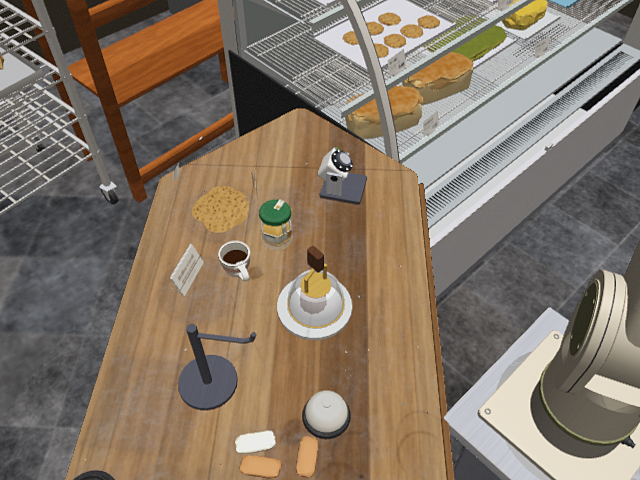

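View pics/top.png

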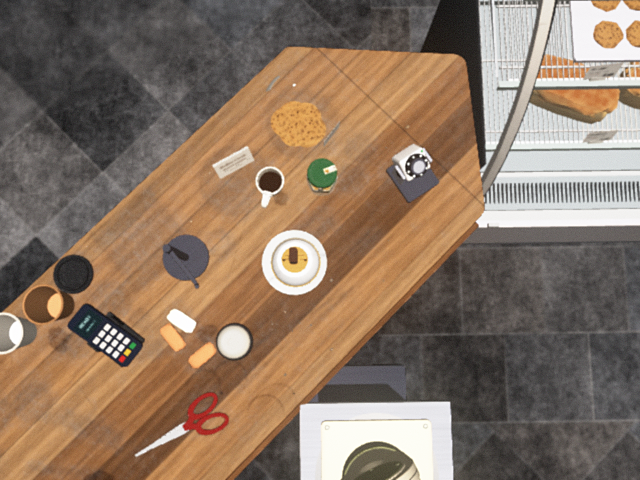

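The scene shows the cover at about (315,290), the hook stand at (208,380) with its tip at (253,337), and the camera at (341,170). The top view shows the cover at (294,262), the stand foot at (186,257) with its tip at (196,286), the camera at (413,170) and the bell at (234,341).

```bash
python3 - <<'E'
from h import *
t=load('top')['pixels'];s=load('scene')['pixels']
def cr(i,u,v,w,h,k): return cv2.resize(i[v:v+h,u:u+w],None,fx=k,fy=k,interpolation=cv2.INTER_CUBIC)
a=np.vstack([np.hstack([cr(t,254,222,80,80,3.75),cr(t,380,130,80,80,3.75)]),np.hstack([cr(t,150,222,80,80,3.75),cr(s,300,140,80,80,3.75)])])
cv2.imwrite('pics/crop.png',a[:,:,::-1])
b=np.hstack([cr(s,265,235,100,110,5),cr(s,170,315,100,110,3)[:0] if 0 else cv2.resize(s[315:425,170:270],(300,550))]);
cv2.imwrite('pics/crop2.png',b[:,:,::-1])
E
```

```text
(no output)
```

View pics/crop.png

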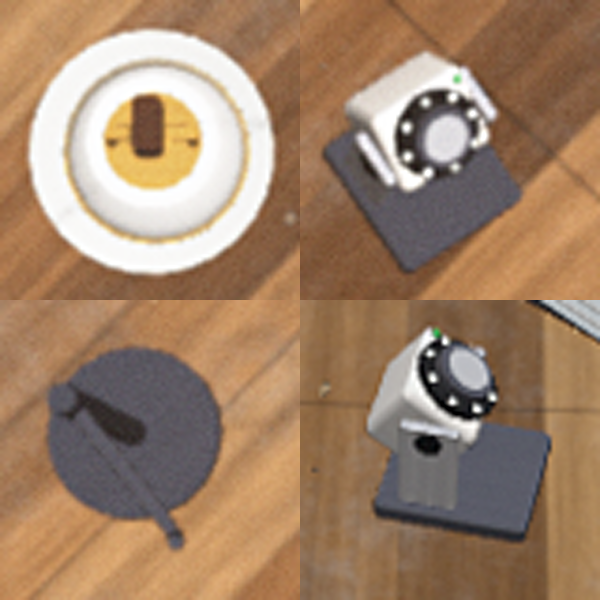

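View pics/crop2.png

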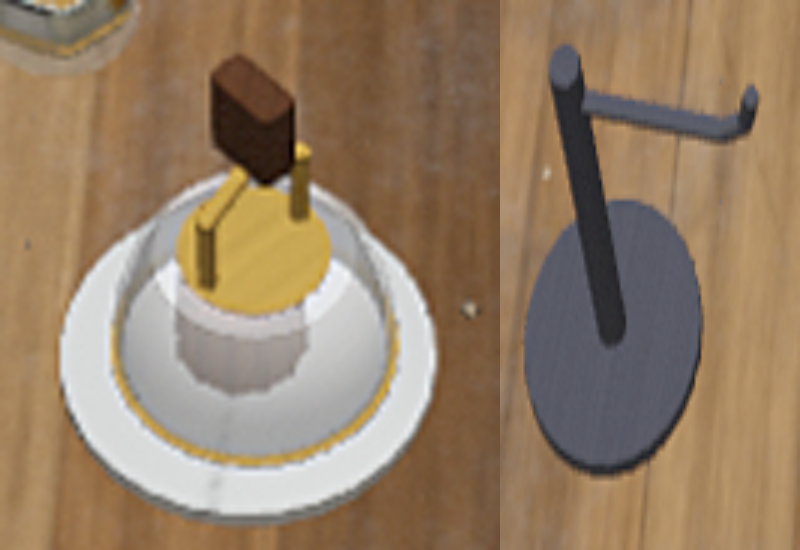

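The crops show:
- **Cover:** the grip is a block about 31x62 px centred at crop (148,126), and the wire shoulders lie level at y≈143, so the cover's yaw is near 0.
- **Camera:** the lens is at crop (446,138), with plate corners at (323,150), (410,270) and (521,192).
- **Hook:** the post top is at (62,400) and the tip at (176,540).

```bash
python3 - <<'E'
from h import *
t=load('top');s=load('scene');np.set_printoptions(precision=4,suppress=True)
def T(u,v,U,V,z): return ray(t,U+u/3.75,V+v/3.75,z)
g=T(148,126,254,222,.17);print('grip',g,'board',T(152,152,254,222,.014))
w1=T(112,143,254,222,.10);w2=T(192,143,254,222,.10);print('wires',w1,w2)
print('scene block top', ray(s,265+252/5,235+77/5,.17))
f=T(134,433-300,150,222,.012);p=T(62,400-300,150,222,.18);q=T(176,542-300,150,222,.184)
print('foot',f,'post',p,'tip',q,'yaw of -x',np.arctan2(*(q-f)[1::-1]),np.hypot(*(q-f)[:2]))
print('scene foot',ray(s,170+(613-500)/3,315+337/5,.012),'post',ray(s,170+66/3,315+65/5,.18),'tip',ray(s,170+251/3,315+92/5,.184))
l=T(146,138,380,130,.09);print('lens',l,'scene',ray(s,300+170/3.75,140+70/3.75,.09))
c=[T(x-300,y,380,130,.008) for x,y in((323,150),(410,270),(521,192))];print('plate',c,'centre',(c[0]+c[2])/2,)
for a,b in((0,1),(1,2)): d=(c[b]-c[a])[:2];print(np.linalg.norm(d),np.arctan2(d[1],d[0]))
# light ring normal via depth (camera axis)
for n,cam,u,v in(('top',t,419,167),('scene',s,345,159)): print(n,pt(cam,u,v))
print('bell',ray(t,234,341,.03))
o=manip.get_obs();print(R.from_quat(o['ee_rot']).as_matrix())
E
```

```text
grip [0.4479 0.1644 0.17  ] board [0.4497 0.1678 0.014 ]
wires [0.4466 0.1863 0.1   ] [0.446  0.1434 0.1   ]
scene block top [0.4507 0.1633 0.17  ]
foot [0.4641 0.4021 0.012 ] post [0.4632 0.4025 0.18  ] tip [0.391  0.3439 0.184 ] yaw of -x -2.4688418684158098 0.09345537121335958
scene foot [0.4599 0.4042 0.012 ] post [0.4625 0.4014 0.18  ] tip [0.3908 0.3426 0.184 ]
lens [ 0.6375 -0.0935  0.09  ] scene [ 0.6344 -0.0936  0.09  ]
plate [array([ 0.6521, -0.0355,  0.008 ]), array([ 0.5799, -0.0843,  0.008 ]), array([ 0.6254, -0.1509,  0.008 ])] centre [ 0.6388 -0.0932  0.008 ]
0.08721215867805333 -2.5477493793662407
0.08068339395488457 -0.9703885448868678
top [ 0.6367 -0.0934  0.0912]
scene [ 0.6381 -0.0965  0.0848]
bell [0.2852 0.2953 0.03  ]
[[ 0.9204  0.3911 -0.0006]
 [ 0.3911 -0.9203  0.0011]
 [-0.0001 -0.0013 -1.    ]]
```

```bash
cat >> h.py <<'E'
def to(x,y,z,yaw=None):
    "tool-axis shift (mm) and twist to bring TCP to world x,y,z and tool x to world yaw"
    o=manip.get_obs();M=R.from_quat(o['ee_rot']).as_matrix();d=M.T@(np.array([x,y,z])-o['position'])*1000
    cur=np.arctan2(M[1,0],M[0,0]);t=None if yaw is None else round(-((yaw-cur+np.pi)%(2*np.pi)-np.pi),3)
    print('t',round(o['clock'],2),'pos',o['position'].round(4),'z',M[:,2].round(3),'yaw',round(cur,3),'shift',d.round(1),'twist',t,'q',o['joint_pos'].round(2),'F',o['ft_force'].round(1),'g',round(o['grip_width'],3),round(o['grasp_force'],1))
E
M='python3 -m creep'
$M '[[[135,-79,0],0],[[135,-79,0],0],[[135,-79,0],0],[[135,-79,0],0]]' 1 60
$M '[[[135,-79,0],0],[[135,-79,0],0],[[135,-79,0],0],[[135,-79,0],0]]'
$M '[[[135,-79,0],0],[[135,-79,0],0],[[135,-79,0],0],[[135,-79,0],0]]'
$M '[[[36,-182,0],0],[[36,-182,0],0],[[36,-182,0],0],[[36,-182,0],0],[[36,-182,0],0]]'
$M '[[[36,-182,0],0.4],[[36,-182,0],0.4],[[36,-182,0],0.4],[[36,-182,0],0.4],[[36,-182,0],0.4]]'
python3 -c "
from h import *
to(.4485,.164,.206,0)"
```

```text
clock: 0.43
position: [0.3398, -0.4466, 0.3036]
ee_rot: [0.98, 0.201, 0.0, -0.0]
ft_force: [1.1, -0.2, -0.2]
grip_width: 1.003
grasp_force: 0.0
clock: 0.77
position: [0.4329, -0.3208, 0.3039]
ee_rot: [0.98, 0.201, 0.0, -0.0]
ft_force: [-0.0, 0.9, -0.3]
grip_width: 0.999
grasp_force: 0.0
clock: 1.1
position: [0.526, -0.1951, 0.3038]
ee_rot: [0.98, 0.201, 0.0, -0.0]
ft_force: [0.2, -0.5, -0.5]
grip_width: 1.0
grasp_force: 0.0
clock: 1.52
position: [0.4852, -0.0116, 0.3039]
ee_rot: [0.979, 0.202, -0.0, -0.0]
ft_force: [0.2, 0.6, 0.8]
grip_width: 1.002
grasp_force: 0.0
clock: 1.93
position: [0.4471, 0.1671, 0.3039]
ee_rot: [1.0, -0.001, 0.0, -0.0]
ft_force: [1.4, 0.2, -0.2]
grip_width: 1.003
grasp_force: 0.0
t 1.93 pos [0.4471 0.1671 0.3039] z [ 0.  0. -1.] yaw -0.002 shift [ 1.4  3.1 97.9] twist -0.002 q [ 0.24  0.05 -0.7   1.8   0.03  1.3  -2.04] F [ 1.4  0.2 -0.2] g 1.003 0.0
```

```bash
M='python3 -m creep'
$M '[[[1,3,60],0],[[1,3,60],0],[[1,3,80],0],[[1,3,98],0],[[1,3,98],0]]' 
python3 -c "
from h import *
snap('wrist','w1');to(.4485,.164,.206,0)"
$M '[[[0,0,0],0],[[0,0,0],0],[[0,0,0],0],[[0,0,0],0],[[0,0,0],0]]' 0 60
$M '[[[0,0,0],0],[[0,0,0],0],[[0,0,0],0],[[0,0,0],0],[[0,0,0],0]]'
```

```text
clock: 2.35
position: [0.4477, 0.1607, 0.2026]
ee_rot: [1.0, 0.001, -0.003, 0.001]
ft_force: [-0.1, -0.3, -0.9]
grip_width: 1.001
grasp_force: 0.0
t 2.4 pos [0.4484 0.1611 0.2045] z [-0.004 -0.001 -1.   ] yaw 0.002 shift [ 0.1 -2.9 -1.5] twist 0.002 q [ 0.22  0.15 -0.7   1.93  0.11  1.1  -2.09] F [-0.6 -0.6  1.1] g 1.0 0.0
clock: 2.82
position: [0.4497, 0.1615, 0.2065]
ee_rot: [1.0, 0.001, 0.001, 0.0]
ft_force: [0.1, -0.8, -0.4]
grip_width: 0.296
grasp_force: 0.0
clock: 3.23
position: [0.4494, 0.1614, 0.2059]
ee_rot: [1.0, 0.001, -0.0, 0.0]
ft_force: [0.2, -0.1, -0.6]
grip_width: 0.182
grasp_force: 59.9
```

View pics/w1.png

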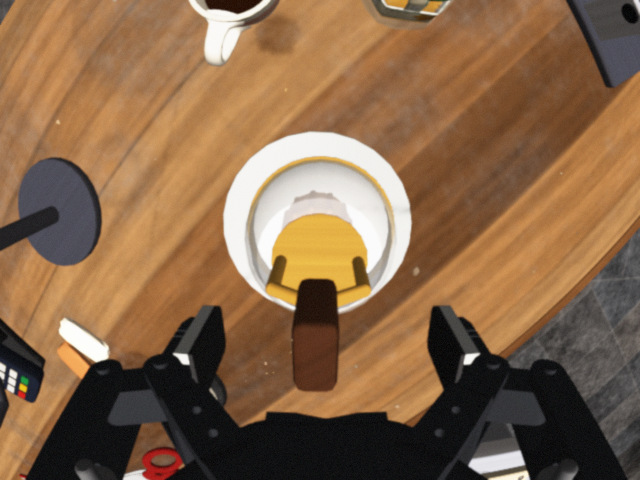

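The wrist view shows the grip block (316,335) midway between the fingers. The gripper then closed on it at 15.5 mm and 60 N. Next I lift it and move to the hook entrance.

```bash
M='python3 -m creep'
$M '[[[0,0,-20],0],[[0,0,-45],0],[[0,0,-73],0],[[0,0,-73],0]]' 
$M '[[[-30,-43,0],-0.1],[[-60,-86,0],-0.2],[[-85,-120,0],-0.3],[[-103,-147,0],-0.4],[[-103,-147,0],-0.5]]'
python3 -c "
from h import *
to(.346,.308,.2795,.68)"
```

```text
clock: 3.57
position: [0.4509, 0.1624, 0.2836]
ee_rot: [1.0, 0.001, 0.003, -0.001]
ft_force: [0.7, 0.6, -1.3]
grip_width: 0.18
grasp_force: 59.7
clock: 3.98
position: [0.3417, 0.313, 0.2789]
ee_rot: [0.967, 0.254, 0.0, -0.001]
ft_force: [-1.3, -0.0, -1.1]
grip_width: 0.184
grasp_force: 59.7
t 3.98 pos [0.3417 0.313  0.2789] z [-0.     0.001 -1.   ] yaw 0.513 shift [ 1.3  6.5 -0.6] twist -0.167 q [ 0.05  0.05 -0.9   1.87  0.04  1.25 -1.91] F [-1.3 -0.  -1.1] g 0.184 59.7
```

```bash
M='python3 -m creep'
$M '[[[0,2,0],-0.1],[[0,2,0],-0.167],[[0,2,0],-0.167],[[0,2,0],-0.167]]'
python3 - <<'E'
from h import *
to(.346,.308,.2795,.68)
s=snap('scene','s2')['pixels'];t=snap('top','t2')['pixels']
cv2.imwrite('pics/c3.png',np.hstack([cv2.resize(s[260:420,150:300],(375,400),interpolation=2),cv2.resize(t[222:322,140:240],(400,400),interpolation=2)])[:,:,::-1])
E
```

```text
clock: 4.32
position: [0.3471, 0.3063, 0.2785]
ee_rot: [0.945, 0.327, -0.0, 0.0]
ft_force: [0.1, 0.5, -2.2]
grip_width: 0.181
grasp_force: 59.8
t 4.32 pos [0.3471 0.3063 0.2785] z [-0. -0. -1.] yaw 0.666 shift [ 0.2 -2.  -1. ] twist -0.014 q [ 0.07  0.05 -0.89  1.87  0.04  1.25 -1.74] F [ 0.1  0.5 -2.2] g 0.181 59.8
```

View pics/c3.png

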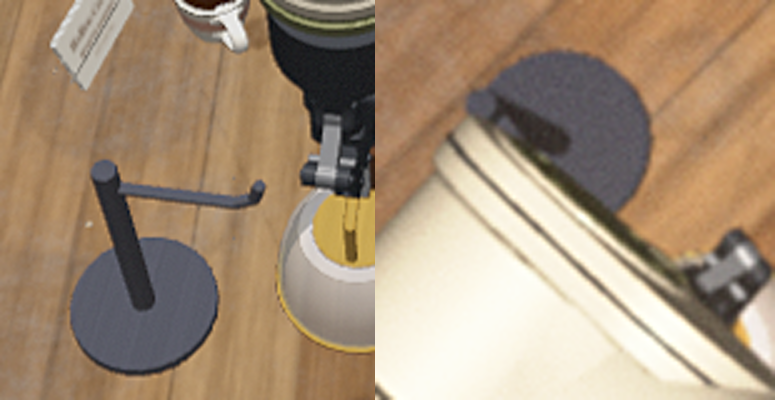

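The cover is held in front of the upturned tip with its loop facing along the bar. I thread it on now.

```bash
M='python3 -m creep'
$M '[[[10,-2,-1],-0.01],[[22,-2,-1],-0.01],[[34,-2,-1],-0.01],[[44,-2,-1],-0.01],[[44,-2,-1],-0.01]]'
$M '[[[10,0,0],0],[[20,0,0],0],[[30,0,0],0],[[39,0,0],0],[[39,0,0],0]]'
python3 - <<'E'
from h import *
to(.4625-.067*.778,.402-.067*.629,.2795,.68)
s=snap('scene','s3')['pixels']
cv2.imwrite('pics/c4.png',cv2.resize(s[240:420,150:330],(540,540),interpolation=2)[:,:,::-1])
E
```

```text
clock: 4.83
position: [0.3816, 0.3358, 0.2796]
ee_rot: [0.943, 0.332, -0.0, -0.001]
ft_force: [0.4, -0.8, -1.5]
grip_width: 0.178
grasp_force: 59.7
clock: 5.25
position: [0.4115, 0.3601, 0.2797]
ee_rot: [0.943, 0.332, -0.0, -0.0]
ft_force: [0.4, -0.7, -1.2]
grip_width: 0.178
grasp_force: 59.7
t 5.25 pos [0.4115 0.3601 0.2797] z [-0.  0. -1.] yaw 0.678 shift [-1.1 -0.5  0.2] twist -0.002 q [-0.05  0.29 -0.88  1.67  0.23  1.29 -1.86] F [ 0.4 -0.7 -1.2] g 0.178 59.7
```

View pics/c4.png

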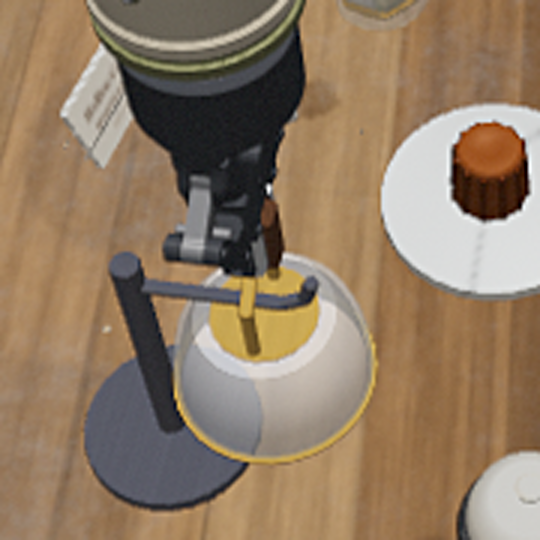

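The bar passes through the loop, near the tip end, with the rim clear of the post. I lower it next.

```bash
M='python3 -m creep'
$M '[[[-1,0,12],0],[[-1,0,24],0],[[-1,0,31],0],[[-1,0,31],0],[[-1,0,31],0]]'
$M '[[[0,0,1.5],0],[[0,0,1.5],0]]'
```

```text
clock: 5.72
position: [0.4096, 0.3588, 0.2481]
ee_rot: [0.943, 0.333, -0.001, 0.0]
ft_force: [-0.6, -0.3, -1.2]
grip_width: 0.18
grasp_force: 59.7
clock: 5.88
position: [0.4099, 0.3592, 0.2472]
ee_rot: [0.943, 0.333, -0.0, 0.0]
ft_force: [0.4, 0.2, -2.7]
grip_width: 0.18
grasp_force: 59.7
```

```bash
M='python3 -m creep'
$M '[[[0,0,1],0],[[0,0,1],0],[[0,0,1],0]]' 
$M '[[[0,0,0],0],[[0,0,0],0],[[0,0,0],0],[[0,0,0],0]]' 0.5
$M '[[[0,0,0],0],[[0,0,0],0],[[0,0,0],0]]' 0.8
$M '[[[0,0,-35],0],[[0,0,-70],0],[[0,0,-100],0],[[0,0,-100],0],[[0,0,-100],0]]'
python3 - <<'E'
from h import *
to(.45,.164,.3)
s=snap('scene','s4')['pixels'];t=snap('top','t4')
cv2.imwrite('pics/c5.png',np.hstack([cv2.resize(s[240:420,150:380],(690,540),interpolation=2)])[:,:,::-1])
E
```

```text
clock: 6.13
position: [0.4101, 0.3592, 0.2466]
ee_rot: [0.943, 0.333, 0.0, 0.0]
ft_force: [0.0, -0.7, -1.1]
grip_width: 0.18
grasp_force: 60.1
clock: 6.47
position: [0.41, 0.3593, 0.2465]
ee_rot: [0.943, 0.333, 0.0, -0.0]
ft_force: [-0.6, -0.9, 0.1]
grip_width: 0.498
grasp_force: 0.0
clock: 6.72
position: [0.41, 0.3592, 0.2464]
ee_rot: [0.943, 0.333, 0.0, 0.0]
ft_force: [-0.3, -0.6, 0.1]
grip_width: 0.802
grasp_force: 0.0
clock: 7.13
position: [0.4103, 0.3597, 0.3479]
ee_rot: [0.943, 0.333, 0.002, -0.0]
ft_force: [0.4, -0.3, -1.5]
grip_width: 0.798
grasp_force: 0.0
t 7.13 pos [0.4103 0.3597 0.3479] z [ 0.003  0.002 -1.   ] yaw 0.679 shift [-92.1 177.3  47.7] twist None q [-0.04  0.24 -0.89  1.57  0.19  1.42 -1.83] F [ 0.4 -0.3 -1.5] g 0.798 0.0
```

View pics/c5.png

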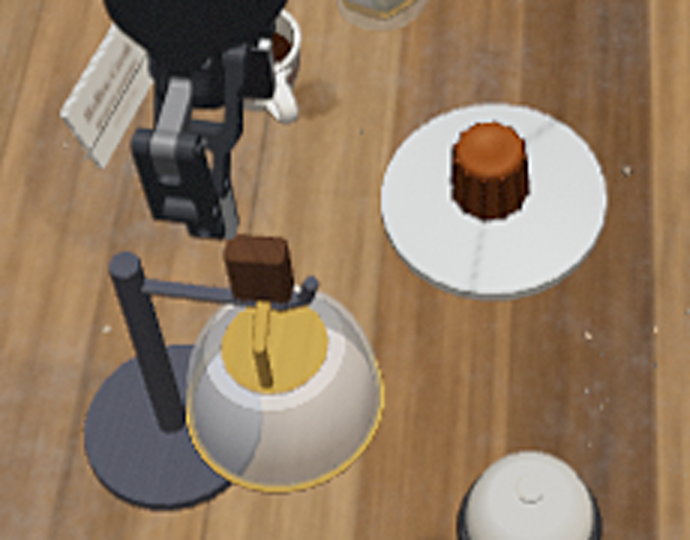

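The cover hangs on the bar by its loop, and the cake is seen at crop (490,142) on the board. I measure the cake next.

```bash
python3 - <<'E'
from h import *
s=load('s4');t=load('t4')
a=ray(s,150+490/3,240+142/3,.06);print(a)
p=t['pixels'].astype(int)
m=(p[...,0]-p[...,2]>60)&(p[...,0]<220);m[:215]=0;m[310:]=0;m[:,:250]=0;m[:,340:]=0
n,l,st,ce=cv2.connectedComponentsWithStats(m.astype(np.uint8));k=[i for i in range(1,n) if st[i,4]>100]
for i in k: print(st[i],ce[i],ray(t,*ce[i],.06),ray(t,*ce[i],.045))
to(a[0],a[1],.2,.6)
E
```

```text
[0.45571061 0.16438947 0.06      ]
[ 250  215   90   95 3690] [286.73062331 253.29783198] [0.4647782 0.1822912 0.06     ] [0.46645794 0.18299783 0.045     ]
[284 248  20  21 245] [293.63673469 258.24897959] [0.45424315 0.16803979 0.06      ] [0.45579727 0.16857649 0.045     ]
[312 280  28  30 424] [330.02122642 299.5495283 ] [0.36774646 0.09391455 0.06      ] [0.36826923 0.09356741 0.045     ]
t 7.23 pos [0.4099 0.3589 0.3455] z [-0.001 -0.001 -1.   ] yaw 0.679 shift [-86.3 180.2 145.7] twist 0.079 q [-0.04  0.24 -0.89  1.57  0.19  1.42 -1.83] F [ 0.2  0.5 -0.2] g 0.799 0.0
```

```bash
M='python3 -m creep'
$M '[[[-86,178,0],0.08],[[-86,178,0],0.08],[[-86,178,0],0.08],[[-86,178,0],0.08],[[-86,178,0],0.08]]' 1 30
$M '[[[0,0,150],0],[[0,0,150],0],[[0,0,150],0],[[0,0,150],0],[[0,0,150],0]]' 
python3 -c "
from h import *
to(.455,.1665,.098,.6)"
```

```text
clock: 7.65
position: [0.455, 0.1627, 0.345]
ee_rot: [0.956, 0.294, -0.001, 0.0]
ft_force: [1.7, -0.2, 0.0]
grip_width: 1.001
grasp_force: 0.0
clock: 8.07
position: [0.4515, 0.1651, 0.1904]
ee_rot: [0.955, 0.295, -0.005, -0.0]
ft_force: [-1.8, -0.9, -0.2]
grip_width: 0.998
grasp_force: 0.0
t 8.07 pos [0.4515 0.1651 0.1904] z [-0.01  -0.002 -1.   ] yaw 0.599 shift [ 4.6  1.1 92.3] twist -0.001 q [ 0.25  0.19 -0.75  1.93  0.15  1.08 -1.53] F [-1.8 -0.9 -0.2] g 0.998 0.0
```

```bash
M='python3 -m creep'
$M '[[[1,0,30],0],[[1,0,60],0],[[1,0,85],0],[[1,0,97],0],[[1,0,97],0]]'
$M '[[[0,0,0],0],[[0,0,0],0],[[0,0,0],0],[[0,0,0],0],[[0,0,0],0]]' 0 30
$M '[[[0,0,0],0],[[0,0,0],0]]'
$M '[[[0,0,-30],0],[[0,0,-70],0],[[0,0,-110],0],[[0,0,-150],0],[[0,0,-150],0]]'
python3 -c "
from h import *
to(.455,.1665,.098,.6)"
```

```text
clock: 8.48
position: [0.4547, 0.1669, 0.098]
ee_rot: [0.955, 0.295, -0.002, -0.0]
ft_force: [0.1, -0.8, -0.0]
grip_width: 1.003
grasp_force: 0.0
clock: 8.9
position: [0.4566, 0.1675, 0.1012]
ee_rot: [0.956, 0.295, 0.001, 0.0]
ft_force: [-3.0, -1.8, 10.9]
grip_width: 0.517
grasp_force: 29.5
clock: 9.07
position: [0.4566, 0.1675, 0.1012]
ee_rot: [0.956, 0.295, 0.001, 0.0]
ft_force: [-2.1, -0.7, 10.3]
grip_width: 0.512
grasp_force: 29.5
clock: 9.48
position: [0.4581, 0.169, 0.2577]
ee_rot: [0.955, 0.295, 0.006, 0.001]
ft_force: [0.9, -0.1, -0.1]
grip_width: 0.51
grasp_force: 32.0
t 9.48 pos [0.4581 0.169  0.2577] z [ 0.012  0.002 -1.   ] yaw 0.599 shift [ -5.7  -0.5 159.6] twist -0.001 q [ 0.28  0.12 -0.77  1.85  0.09  1.2  -1.49] F [ 0.9 -0.1 -0.1] g 0.51 32.0
```

Cake lifted. The target needs 0.6 rad of lean and the moves can't turn the tool that way, so I'll see how the arm behaves at the top of its reach.

```bash
M='python3 -m creep'
for i in 1 2 ; do $M '[[[0,0,-200],0],[[0,0,-200],0],[[0,0,-200],0],[[0,0,-200],0],[[0,0,-200],0]]' | head -3; python3 -c "
from h import *
to(.455,.1665,.098,.6)"; done
```

```text
clock: 9.9
position: [0.455, 0.1676, 0.4536]
ee_rot: [0.955, 0.295, 0.002, 0.001]
t 9.9 pos [0.455  0.1676 0.4536] z [ 0.004 -0.    -1.   ] yaw 0.599 shift [-1.700e+00  1.000e-01  3.556e+02] twist -0.001 q [ 0.31  0.02 -0.76  1.52  0.02  1.6  -1.42] F [ 0.5  0.8 -0.6] g 0.513 32.0
clock: 10.32
position: [0.4543, 0.1668, 0.6533]
ee_rot: [0.956, 0.295, 0.002, 0.0]
t 10.32 pos [0.4543 0.1668 0.6533] z [ 0.003  0.001 -1.   ] yaw 0.598 shift [-1.500e+00 -1.000e-01  5.553e+02] twist -0.002 q [ 0.19  0.16 -0.79  0.98  0.13  2.05 -1.51] F [0.  1.1 0.8] g 0.515 32.0
```

```bash
M='python3 -m creep'
$M '[[[0,0,-120],0],[[0,0,-120],0],[[0,0,-120],0],[[0,0,-120],0]]' | head -3; python3 -c "
from h import *
to(.455,.1665,.098,.6)"
```

```text
clock: 10.65
position: [0.4618, 0.1722, 0.6517]
ee_rot: [0.955, 0.295, -0.006, 0.006]
t 10.65 pos [0.4618 0.1722 0.6517] z [-0.007 -0.016 -1.   ] yaw 0.599 shift [-5.000e-01 -4.100e+00  5.537e+02] twist -0.001 q [-0.33  0.13 -0.15  0.98  0.03  2.05 -1.44] F [ 0.5  1.4 -0.8] g 0.512 32.0
```

```bash
M='python3 -m creep'
$M '[[[0,0,-200],0],[[0,0,-200],0],[[0,0,-200],0],[[0,0,-200],0],[[0,0,-200],0]]' | head -3; python3 -c "
from h import *
to(.455,.1665,.098,.6)"
$M '[[[0,0,0],0],[[0,0,0],0]]' | head -3; python3 -c "
from h import *
to(.455,.1665,.098,.6)"
```

```text
clock: 11.07
position: [0.4621, 0.1721, 0.6675]
ee_rot: [0.955, 0.295, 0.005, 0.007]
t 11.07 pos [0.4621 0.1721 0.6675] z [ 0.014 -0.009 -1.   ] yaw 0.599 shift [-12.6  -8.4 569.4] twist -0.001 q [-0.98  0.13  0.64  0.97 -0.07  2.06 -1.35] F [ 0.3  0.3 -0.1] g 0.51 32.0
clock: 11.23
position: [0.4617, 0.1731, 0.6676]
ee_rot: [0.955, 0.296, 0.006, 0.007]
t 11.23 pos [0.4617 0.1731 0.6676] z [ 0.015 -0.01  -1.   ] yaw 0.601 shift [-13.2  -7.7 569.5] twist 0.001 q [-0.98  0.13  0.64  0.97 -0.07  2.06 -1.35] F [-0.5 -0.3 -0.8] g 0.512 32.0
```

```bash
M='python3 -m creep'
for i in 1 2; do $M '[[[0,0,-200],0],[[0,0,-200],0],[[0,0,-200],0],[[0,0,-200],0],[[0,0,-200],0]]' | head -1; python3 -c "
from h import *
to(.455,.1665,.098,.6)"; done
```

```text
clock: 11.65
t 11.65 pos [0.4448 0.1659 0.6915] z [ 0.061  0.008 -0.998] yaw 0.6 shift [-23.6 -11.3 593. ] twist -0.0 q [-1.35  0.09  1.03  0.97 -0.08  2.06 -1.33] F [ 0.3 -0.2 -0.3] g 0.513 32.0
clock: 12.07
t 12.07 pos [0.4339 0.1694 0.7133] z [ 0.108  0.024 -0.994] yaw 0.615 shift [-47.1 -11.6 613.7] twist 0.015 q [-1.63  0.08  1.32  0.95 -0.08  2.06 -1.32] F [-1.3 -1.6 -0.2] g 0.509 32.0
```

The arm yields in orientation beyond its reach: the commanded tilt is 0.11 rad now and it sticks. I continue, steering the azimuth left.

```bash
M='python3 -m creep'
for i in 1 2; do $M '[[[0,-100,-180],0],[[0,-100,-180],0],[[0,-100,-180],0],[[0,-100,-180],0],[[0,-100,-180],0]]' | head -1; python3 -c "
from h import *
to(.455,.1665,.098,.6)"; done
```

```text
clock: 12.48
t 12.48 pos [0.4051 0.1991 0.7295] z [ 0.143  0.047 -0.989] yaw 0.606 shift [-68.8  28.4 630. ] twist 0.006 q [-1.2   0.    0.63  0.93  0.04  2.06 -1.51] F [ 0.3 -0.9 -0.6] g 0.511 32.0
clock: 12.9
t 12.9 pos [0.3652 0.2291 0.7454] z [ 0.175  0.072 -0.982] yaw 0.605 shift [-82.3  76.4 646.9] twist 0.005 q [-0.55 -0.01 -0.15  0.91  0.06  2.06 -1.63] F [ 0.   0.5 -1.7] g 0.51 32.0
```

```bash
M='python3 -m creep'
for i in 1 2; do $M '[[[100,-20,-180],0],[[100,-20,-180],0],[[100,-20,-180],0],[[100,-20,-180],0],[[100,-20,-180],0]]' | head -1; python3 -c "
from h import *
to(.455,.1665,.098,.6)"; done
```

```text
clock: 13.32
t 13.32 pos [0.3836 0.2413 0.758 ] z [ 0.194  0.092 -0.977] yaw 0.604 shift [-124.1   79.8  651.6] twist 0.004 q [-1.2   0.02  0.54  0.85  0.04  2.06 -1.61] F [ 0.2  0.3 -0.9] g 0.507 32.0
clock: 13.73
t 13.73 pos [0.397  0.2649 0.778 ] z [ 0.232  0.117 -0.966] yaw 0.608 shift [-183.2   89.9  658.6] twist 0.008 q [-1.49  0.12  1.    0.75 -0.1   2.06 -1.54] F [ 0.6  1.3 -0.2] g 0.511 32.0
```

```bash
M='python3 -m creep'
for i in 1 2 3; do $M '[[[100,-40,-180],0],[[100,-40,-180],0],[[100,-40,-180],0],[[100,-40,-180],0],[[100,-40,-180],0]]' | head -1; python3 -c "
from h import *
to(.455,.1665,.098,.6)"; done
```

```text
clock: 14.15
t 14.15 pos [0.3916 0.2946 0.795 ] z [ 0.268  0.143 -0.953] yaw 0.608 shift [-230.4  117.8  662.8] twist 0.008 q [-1.39  0.16  0.87  0.67 -0.12  2.06 -1.59] F [ 0.1 -0.7 -1.6] g 0.511 32.0
clock: 14.57
t 14.57 pos [0.3786 0.3179 0.8128] z [ 0.303  0.171 -0.937] yaw 0.61 shift [-270.4  145.2  667.5] twist 0.01 q [-1.4   0.19  0.86  0.6  -0.13  2.06 -1.63] F [ 0.1  0.5 -0.4] g 0.516 32.0
clock: 14.98
t 14.98 pos [0.3614 0.3342 0.8307] z [ 0.336  0.199 -0.921] yaw 0.612 shift [-303.7  170.5  672.6] twist 0.012 q [-1.45  0.2   0.89  0.55 -0.14  2.06 -1.66] F [ 0.2  0.4 -0.9] g 0.509 32.0
```

```bash
M='python3 -m creep'
for i in 1 2 3 4; do $M '[[[60,-40,-190],0],[[60,-40,-190],0],[[60,-40,-190],0],[[60,-40,-190],0],[[60,-40,-190],0]]' | head -1; python3 -c "
from h import *
to(.455,.1665,.098,.6)"; done
```

```text
clock: 15.4
t 15.4 pos [0.3215 0.333  0.8519] z [ 0.368  0.228 -0.901] yaw 0.613 shift [-313.9  196.   690.6] twist 0.013 q [-1.78  0.16  1.17  0.57 -0.13  2.06 -1.69] F [-0.7  0.2 -0.8] g 0.506 32.0
clock: 15.82
t 15.82 pos [0.1766 0.4415 0.8613] z [ 0.344  0.331 -0.879] yaw 0.847 shift [-382.4  364.8  675.6] twist 0.247 q [-2.1   0.23  1.22  0.5  -0.15  2.06 -1.79] F [2.4 0.9 1.1] g 0.513 32.4
clock: 16.23
t 16.23 pos [0.1753 0.3948 0.8925] z [ 0.393  0.364 -0.844] yaw 0.765 shift [-388.8  351.9  697.5] twist 0.165 q [-2.36  0.15  1.34  0.51  0.03  2.06 -1.85] F [-0.5  1.2 -0.5] g 0.509 32.4
clock: 16.65
t 16.65 pos [0.15   0.3952 0.9081] z [ 0.411  0.401 -0.819] yaw 0.766 shift [-415.   379.   696.9] twist 0.166 q [-2.45  0.14  1.34  0.48  0.09  2.06 -1.89] F [-0.2 -1.1 -0.2] g 0.51 32.4
```

The tool lean is now 0.61 rad, within 0.1 rad of the needed direction. I'll work back to the ordinary region.

```bash
python3 -c "
from h import *
to(.45,.1,.6)
n=np.array([.411,.401,-.819]);print(np.array([.576,-.135,.197])-.087*n)"
```

```text
t 16.65 pos [0.15   0.3952 0.9081] z [ 0.411  0.401 -0.819] yaw 0.766 shift [-167.5  421.7  257.2] twist None q [-2.45  0.14  1.34  0.48  0.09  2.06 -1.89] F [-0.2 -1.1 -0.2] g 0.51 32.4
[ 0.540243 -0.169887  0.268253]
```

```bash
M='python3 -m creep'
$M '[[[-64,162,99],0],[[-64,162,99],0],[[-64,162,99],0],[[-64,162,99],0],[[-64,162,99],0]]' | head -2
$M '[[[-64,162,99],0],[[-64,162,99],0],[[-64,162,99],0],[[-64,162,99],0],[[-64,162,99],0]]' | head -2
python3 -c "
from h import *
to(.42,-.25,.6)"
```

```text
clock: 17.07
position: [0.227, 0.3383, 0.8307]
clock: 17.48
position: [0.3043, 0.2632, 0.7543]
t 17.48 pos [0.3043 0.2632 0.7543] z [ 0.406  0.395 -0.824] yaw 0.769 shift [-313.1  449.1  -28.8] twist None q [-1.88 -0.49  0.42  1.28  0.58  1.77 -1.99] F [ 0.7  0.1 -0.3] g 0.509 32.4
```

```bash
M='python3 -m creep'
$M '[[[-60,165,60],0],[[-60,165,60],0],[[-60,165,60],0],[[-60,165,60],0],[[-60,165,60],0]]' | head -2
python3 -c "
from h import *
to(.48,-.2,.5)"
$M '[[[-60,165,60],0],[[-60,165,60],0],[[-60,165,60],0],[[-60,165,60],0],[[-60,165,60],0]]' | head -2
python3 -c "
from h import *
to(.48,-.2,.5)"
```

```text
clock: 17.9
position: [0.3833, 0.1663, 0.6904]
t 17.9 pos [0.3833 0.1663 0.6904] z [ 0.407  0.395 -0.824] yaw 0.771 shift [-261.2  330.1   51.3] twist None q [-1.24 -0.49  0.41  1.44  0.21  1.53 -1.55] F [ 1.3  1.7 -0.7] g 0.512 32.4
clock: 18.32
position: [0.489, 0.0313, 0.6048]
t 18.32 pos [0.489  0.0313 0.6048] z [ 0.408  0.391 -0.825] yaw 0.761 shift [-196.2  161.3   -7.7] twist None q [-1.15 -0.48  0.76  1.53  0.09  1.4  -1.15] F [ 0.4 -0.4  0.2] g 0.51 32.4
```

```bash
M='python3 -m creep'
$M '[[[-100,80,0],0],[[-100,80,0],0],[[-100,80,0],0],[[-100,80,0],0]]' | head -2
$M '[[[-120,130,-50],0],[[-120,130,-50],0],[[-120,130,-50],0],[[-120,130,-50],0],[[-120,130,-50],0]]' | head -2
python3 -c "
from h import *
to(.3,-.4,.6)"
```

```text
clock: 18.65
position: [0.4828, -0.0864, 0.548]
clock: 19.07
position: [0.4811, -0.2663, 0.523]
t 19.07 pos [ 0.4811 -0.2663  0.523 ] z [ 0.41   0.392 -0.824] yaw 0.761 shift [-140.3  -28.4 -190. ] twist None q [-1.09 -0.48  1.34  1.46 -0.05  1.49 -0.51] F [  0.5 -17.6  -9.3] g 0.514 32.4
```

```bash
M='python3 -m creep'
$M '[[[0,0,0],0]]'; python3 -c "
from h import *
to(.54,-.17,.268);c=snap('scene','s6')"
```

```text
clock: 19.15
position: [0.4823, -0.2624, 0.5247]
ee_rot: [0.885, 0.357, 0.276, -0.111]
ft_force: [0.3, 0.5, -0.9]
grip_width: 0.515
grasp_force: 32.4
t 19.15 pos [ 0.4823 -0.2624  0.5247] z [ 0.41   0.395 -0.822] yaw 0.767 shift [-59.1 -26.6 271.2] twist None q [-1.09 -0.48  1.33  1.46 -0.05  1.49 -0.51] F [ 0.3  0.5 -0.9] g 0.515 32.4
```

View pics/s6.png

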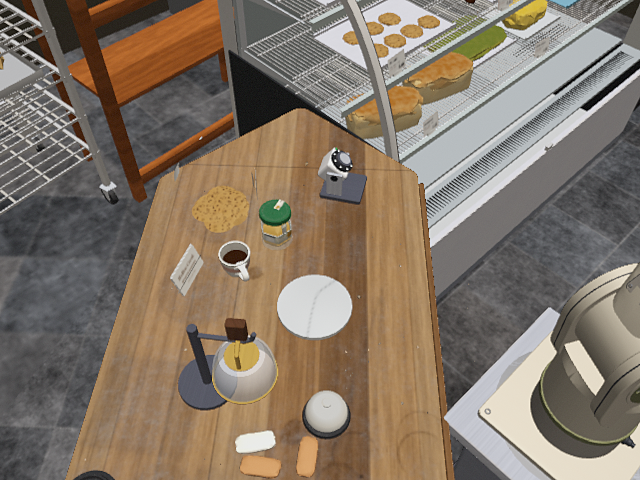

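The force spike was a transient from joint 3 reaching its limit. The picture shows the cover hanging at (243,365) and the bystanders in place. I'll do one small upward correction here to tilt towards -y.

```bash
python3 -c "
from h import *
to(.44,-.30,.72)"
```

```text
t 19.2 pos [ 0.4827 -0.2604  0.5245] z [ 0.408  0.395 -0.823] yaw 0.768 shift [  63.3   -1.3 -194. ] twist None q [-1.09 -0.48  1.33  1.46 -0.05  1.49 -0.51] F [-0.6  0.5 -0.2] g 0.512 32.4
```

```bash
M='python3 -m creep'
for i in 1 2; do $M '[[[63,0,-194],0],[[63,0,-194],0],[[63,0,-194],0],[[63,0,-194],0],[[63,0,-194],0]]' | sed -n '1p;4p'
python3 -c "
from h import *
to(.54,-.17,.268)"; done
```

```text
clock: 19.62
ft_force: [1.2, 0.2, -0.2]
t 19.62 pos [ 0.4306 -0.2883  0.718 ] z [ 0.417  0.387 -0.822] yaw 0.769 shift [-123.6  -14.6  461.5] twist None q [-1.3  -0.5   1.34  0.93  0.04  1.9  -0.67] F [ 1.2  0.2 -0.2] g 0.507 32.4
clock: 20.03
ft_force: [0.2, 0.0, -0.9]
t 20.03 pos [ 0.3993 -0.292   0.7938] z [ 0.458  0.384 -0.802] yaw 0.772 shift [-164.5  -12.8  532.8] twist None q [-1.44 -0.5   1.34  0.68  0.1   2.06 -0.74] F [ 0.2  0.  -0.9] g 0.514 32.7
```

```bash
M='python3 -m creep'
$M '[[[-60,160,-60],0],[[-60,160,-60],0],[[-60,160,-60],0],[[-60,160,-60],0],[[-60,160,-60],0]]' | sed -n '1p;4p'
python3 -c "
from h import *
to(.54,-.17,.268)"
```

```text
clock: 20.45
ft_force: [-0.1, -0.5, 0.1]
t 20.45 pos [ 0.3675 -0.3256  0.7849] z [ 0.474  0.359 -0.804] yaw 0.769 shift [-118.5  -31.6  553.3] twist None q [-1.32 -0.5   1.34  0.71  0.07  2.06 -0.66] F [-0.1 -0.5  0.1] g 0.51 32.7
```

Lean error is now about 0.05 rad. I descend toward the camera.

```bash
M='python3 -m creep'
$M '[[[-60,-16,180],0],[[-60,-16,180],0],[[-60,-16,180],0],[[-60,-16,180],0],[[-60,-16,180],0]]' | sed -n '1p;4p'
$M '[[[-60,-16,180],0],[[-60,-16,180],0],[[-60,-16,180],0],[[-60,-16,180],0],[[-60,-16,180],0]]' | sed -n '1p;4p'
python3 -c "
from h import *
to(.535,-.166,.267)"
```

```text
clock: 20.87
ft_force: [0.4, 0.8, 0.5]
clock: 21.28
ft_force: [0.1, 0.7, 0.5]
t 21.28 pos [ 0.4476 -0.2372  0.4183] z [ 0.47   0.36  -0.806] yaw 0.769 shift [  1.5  -3.2 188.6] twist None q [-0.75 -0.48  1.13  1.81 -0.12  1.22 -0.39] F [0.1 0.7 0.5] g 0.509 32.7
```

```bash
M='python3 -m creep'
$M '[[[1,-3,40],0],[[1,-3,80],0],[[1,-3,115],0],[[1,-3,140],0],[[1,-3,140],0]]' | sed -n '1p;4p'
$M '[[[0,0,0],0],[[0,0,0],0]]' | sed -n '1p;4p'
python3 - <<'E'
from h import *
to(.535,-.166,.267)
s=snap('scene','s7')['pixels'];t=snap('top','t7')['pixels'];w=snap('wrist','w7')['pixels']
a=np.hstack([cv2.resize(s[90:250,270:430],(400,400),interpolation=2),cv2.resize(t[110:270,360:520],(400,400),interpolation=2)])
cv2.imwrite('pics/c7.png',a[:,:,::-1])
E
```

```text
clock: 21.7
ft_force: [-0.8, 1.6, -0.1]
clock: 21.87
ft_force: [0.1, -0.1, -1.0]
t 21.87 pos [ 0.5103 -0.1841  0.3138] z [ 0.477  0.357 -0.803] yaw 0.77 shift [-3.4 -0.1 55.8] twist None q [-1.06 -0.5   1.34  1.95 -0.05  0.93 -0.46] F [ 0.1 -0.1 -1. ] g 0.509 32.7
```

View pics/c7.png

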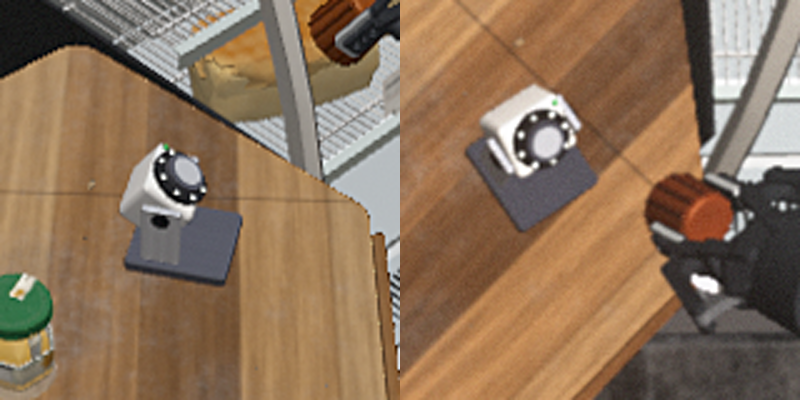

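In the top crop the cake (about 690,208) is held clear of the camera, with its top face at about (708,213). I compare the projected model of the cake with what the images show.

```bash
python3 - <<'E'
from h import *
o=manip.get_obs();M=R.from_quat(o['ee_rot']).as_matrix();p=o['position'];np.set_printoptions(precision=4,suppress=True)
def proj(c,P):
    q=(c['extrinsics']@np.append(P,1))[:3];return np.array([c['cx']+c['fx']*q[0]/q[2],c['cy']+c['fy']*q[1]/q[2]])
th=np.linspace(0,6.28,60)
from scipy.optimize import least_squares
def outline(c,a,top,base):
    e=np.cross(a,[0,0,1.]);e/=np.linalg.norm(e);f=np.cross(a,e)
    P=[proj(c,b+r*(np.cos(t)*e+np.sin(t)*f)) for b,r in((top,.0215),(base,.024)) for t in th]
    return cv2.convexHull(np.array(P,np.float32))[:,0]
masks={}
for n,(u0,u1,v0,v1) in{'t7':(440,660,170,240),'s7':(385,430,85,125)}.items():
    c=load(n);q=c['pixels'].astype(int);m=(q[...,0]-q[...,2]>35)&(q[...,0]>1.5*q[...,1]);b=np.zeros_like(m);b[v0:v1,u0:u1]=1;m&=b
    k,l,st,ce=cv2.connectedComponentsWithStats(m.astype(np.uint8))
    i=1+st[1:,4].argmax();masks[n]=(l==i);print(n,st[i],ce[i])
    for nm,d in(('base',.087),('top',.041)):print(nm,proj(c,p+d*M[:,2]),p+d*M[:,2])
    hh=outline(c,M[:,2],p+.041*M[:,2],p+.087*M[:,2]);print('model bbox',hh.min(0),hh.max(0))
    r=np.zeros(m.shape,np.uint8);cv2.fillConvexPoly(r,hh.astype(np.int32),1);mm=masks[n];print('mask in model',(r[mm]).mean(),'model covered',mm[r>0].mean())
c=load('t7');v,u=np.where(masks['t7'])
P=np.array([pt(c,x,y) for x,y in zip(u,v)]);L=(P-p)@M;print('tool-frame cake pts: pct',np.percentile(L,[1,5,50,95,99],axis=0)*1000)
# top face: plane fit via points nearest the tool
z0=np.percentile(L[:,2],3)
f=np.load;
def cost(x):
    ax=np.array([x[0],x[1],1]);ax/=np.linalg.norm(ax);d=L-np.array([x[2],x[3],x[4]])
    h=d@ax;rr=np.linalg.norm(d-h[:,None]*ax,axis=1);s=np.minimum
    return np.where(np.abs(h)<np.abs(rr-(.0215+.0025*h/.046)),h,rr-(.0215+.0025*h/.046))
r=least_squares(cost,[0,0,0,0,.041],loss='soft_l1',f_scale=.001);print('axis tilt in tool',r.x[:2],'top centre mm',r.x[2:]*1000,'res mm',np.sqrt(np.median(cost(r.x)**2))*1000)
E
```

```text
t7 [457 179  37  28 678] [475.6873 192.6136]
base [468.8104 191.1075] [ 0.5521 -0.1545  0.2445]
top [484.0809 198.9465] [ 0.5301 -0.1708  0.2814]
model bbox [457.3376 178.2079] [494.5321 210.7096]
mask in model 1.0 model covered 0.7369565217391304
s7 [389  85  33  31 435] [404.423   97.2391]
base [401.9904 104.2461] [ 0.5521 -0.1545  0.2445]
top [419.1233  89.5275] [ 0.5301 -0.1708  0.2814]
model bbox [392.3906  79.715 ] [427.6591 115.0441]
mask in model 0.9471264367816092 model covered 0.4969843184559711
tool-frame cake pts: pct [[-15.2201 -22.4138  20.2032]
 [ -9.0541 -19.2505  40.4965]
 [ 14.5242  -2.1218  47.5261]
 [ 22.763   16.6878  83.6423]
 [ 24.4839  20.3718  87.323 ]]
axis tilt in tool [-0.1197  0.0753] top centre mm [ 2.4258 -2.6115 42.9742] res mm 1.286908195201141
```

```bash
python3 - <<'E'
from h import *
from scipy.optimize import least_squares
np.set_printoptions(precision=4,suppress=True)
o=manip.get_obs();M=R.from_quat(o['ee_rot']).as_matrix();p=o['position']
Ls=[]
for n,(u0,u1,v0,v1) in{'t7':(440,660,170,240),'s7':(385,430,85,118)}.items():
    c=load(n);q=c['pixels'].astype(int);m=(q[...,0]-q[...,2]>35)&(q[...,0]>1.5*q[...,1]);b=np.zeros_like(m);b[v0:v1,u0:u1]=1
    m=cv2.erode((m&b).astype(np.uint8),np.ones((3,3)));v,u=np.where(m)
    L=(np.array([pt(c,x,y) for x,y in zip(u,v)])-p)@M
    L=L[(np.hypot(L[:,0],L[:,1])<.032)&(L[:,2]>.03)&(L[:,2]<.1)];Ls.append(L);print(n,len(L))
    if n=='t7':
        T=L[(L[:,2]<.052)&(np.hypot(L[:,0],L[:,1])<.019)];A=np.c_[T[:,:2],np.ones(len(T))];k=np.linalg.lstsq(A,T[:,2],rcond=None)[0];print('top-face plane slope',k,len(T),'axis',-k[:2],np.std(T[:,2]-A@k))
def cost(x,L):
    ax=np.array([x[0],x[1],1]);ax/=np.linalg.norm(ax);d=L-x[2:5];h=d@ax;e=np.linalg.norm(d-h[:,None]*ax,axis=1)-(.021+.0025*h/.046)
    return np.where(np.abs(h)<np.abs(e),h,e)
for L in(Ls[0],Ls[1],np.vstack(Ls)):
    r=least_squares(cost,[0,0,0,0,.041],args=(L,),loss='soft_l1',f_scale=.001);print(r.x[:2],r.x[2:]*1000)
    r2=r
ax=M@(r.x[:2].tolist()+[1]);print('axis world',ax/np.linalg.norm(ax),'desired .467 .317 -.825; toolx',M[:,0],'tooly',M[:,1])
E
```

```text
t7 523
top-face plane slope [0.0231 0.0091 0.0429] 244 axis [-0.0231 -0.0091] 0.00184945793501269
s7 269
[-0.0028  0.0021] [-0.1775 -0.7908 42.9023]
[-0.0119  0.0102] [-2.0166 -1.3247 44.1881]
[-0.0233 -0.0108] [-0.4195  0.0261 43.1298]
axis world [ 0.4582  0.35   -0.817 ] desired .467 .317 -.825; toolx [0.5788 0.5599 0.5929] tooly [ 0.66   -0.7487  0.0627]
```

The cake is aligned with the tool, about 0.04 rad from the lens axis. I make the final approach.

```bash
M='python3 -m creep'
$M '[[[-1,0,15],0],[[-2,0,30],0],[[-3,0,44],0],[[-3,0,53],0],[[-3,0,53],0]]' | sed -n '1p;4p'
$M '[[[0,0,0],0],[[0,0,0],0],[[0,0,0],0],[[0,0,0],0]]' | sed -n '1p;4p'
python3 - <<'E'
from h import *
to(.534,-.167,.269)
o=manip.get_obs();M=R.from_quat(o['ee_rot']).as_matrix();b=o['position']+.089*M[:,2]
h=-2.545;cz=np.array([np.sin(.6)*np.cos(h),np.sin(.6)*np.sin(h),np.cos(.6)]);d=b-[.637,-.0935,.09]
print('dist',d@cz,'off',d-(d@cz)*cz,'ang',np.arccos(-M[:,2]@cz),o['joint_velocities'].round(3))
E
```

```text
clock: 22.43
ft_force: [-0.4, -0.1, -0.2]
clock: 22.77
ft_force: [-0.3, -0.6, 0.0]
t 22.77 pos [ 0.5163 -0.1551  0.2816] z [ 0.488  0.341 -0.803] yaw 0.771 shift [-3.9 19.5 14.8] twist None q [-1.09 -0.5   1.34  2.03 -0.02  0.82 -0.5 ] F [-0.3 -0.6  0. ] g 0.512 32.7
dist 0.1451778571046535 off [-0.00946412  0.01475763  0.00031607] ang 0.03863062309947842 [-0.002 -0.003  0.002  0.005  0.003 -0.    -0.002]
```

Joints 2 and 3 are at their limits and block the last 20 mm. I back off and loop to the right so that joint 1 takes over from joint 3.

```bash
python3 - <<'E'
from h import *
to(.40,-.45,.45)
to(.25,-.55,.45)
E
```

```text
t 22.77 pos [ 0.5163 -0.1551  0.2816] z [ 0.488  0.341 -0.803] yaw 0.771 shift [-133.7  159.2 -292.5] twist None q [-1.09 -0.5   1.34  2.03 -0.02  0.82 -0.5 ] F [-0.3 -0.6  0. ] g 0.512 32.7
t 22.77 pos [ 0.5163 -0.1551  0.2816] z [ 0.488  0.341 -0.803] yaw 0.771 shift [-276.7  136.7 -399.9] twist None q [-1.09 -0.5   1.34  2.03 -0.02  0.82 -0.5 ] F [-0.3 -0.6  0. ] g 0.512 32.7
```

```bash
M='python3 -m creep'
$M '[[[0,0,-150],0],[[0,0,-150],0],[[0,0,-150],0],[[0,0,-150],0]]' | sed -n '1p;4p'
$M '[[[-70,80,-100],0],[[-70,80,-100],0],[[-70,80,-100],0],[[-70,80,-100],0]]' | sed -n '1p;4p'
$M '[[[-70,80,-70],0],[[-70,80,-70],0],[[-70,80,-70],0],[[-70,80,-70],0]]' | sed -n '1p;4p'
python3 - <<'E'
from h import *
to(.35,-.55,.45)
E
```

```text
clock: 23.1
ft_force: [0.8, -0.1, -0.3]
clock: 23.43
ft_force: [-0.1, 0.1, -1.0]
clock: 23.77
ft_force: [-0.5, 0.2, -1.0]
t 23.77 pos [ 0.355  -0.3909  0.4768] z [ 0.503  0.308 -0.807] yaw 0.768 shift [-108.4  115.7  -30. ] twist None q [-0.7  -0.5   1.34  1.57 -0.1   1.46 -0.17] F [-0.5  0.2 -1. ] g 0.507 32.7
```

```bash
M='python3 -m creep'
$M '[[[-100,110,-10],0],[[-100,110,-10],0],[[-100,110,-10],0],[[-100,110,-10],0]]' | sed -n '1p;4p'
$M '[[[-50,130,-30],0],[[-50,130,-30],0],[[-50,130,-30],0],[[-50,130,-30],0]]' | sed -n '1p;4p'
python3 - <<'E'
from h import *
to(.51,-.185,.32)
E
```

```text
clock: 24.1
ft_force: [-0.4, -0.0, 0.3]
clock: 24.43
ft_force: [-0.2, 0.3, -0.1]
t 24.43 pos [ 0.321  -0.4262  0.4854] z [ 0.525  0.243 -0.815] yaw 0.765 shift [ 159.8 -100.1  292.7] twist None q [-0.62 -0.5   1.34  1.55 -0.08  1.46 -0.12] F [-0.2  0.3 -0.1] g 0.513 32.7
```

```bash
python3 - <<'E'
from h import *
to(.42,-.6,.42)
E
```

```text
t 24.43 pos [ 0.321  -0.4262  0.4854] z [ 0.525  0.243 -0.815] yaw 0.765 shift [-77.1 185.3  63.1] twist None q [-0.62 -0.5   1.34  1.55 -0.08  1.46 -0.12] F [-0.2  0.3 -0.1] g 0.513 32.7
```

```bash
M='python3 -m creep'
$M '[[[-77,185,63],0],[[-77,185,63],0],[[-77,185,63],0],[[-77,185,63],0],[[-77,185,63],0]]' | sed -n '1p;4p'
python3 - <<'E'
from h import *
to(.51,-.185,.32)
E
```

```text
clock: 24.85
ft_force: [0.7, -0.2, -0.6]
t 24.85 pos [ 0.3413 -0.424   0.4587] z [ 0.535  0.211 -0.818] yaw 0.761 shift [ 164.8 -114.3  254.1] twist None q [-0.64 -0.5   1.34  1.61 -0.06  1.37 -0.13] F [ 0.7 -0.2 -0.6] g 0.508 32.7
```

```bash
python3 - <<'E'
from h import *
to(.62,-.1,.5)
E
```

```text
t 24.85 pos [ 0.3413 -0.424   0.4587] z [ 0.535  0.211 -0.818] yaw 0.761 shift [378.9 -84.  183.6] twist None q [-0.64 -0.5   1.34  1.61 -0.06  1.37 -0.13] F [ 0.7 -0.2 -0.6] g 0.508 32.7
```

```bash
M='python3 -m creep'
$M '[[[185,-41,90],0],[[185,-41,90],0],[[185,-41,90],0],[[185,-41,90],0],[[185,-41,90],0]]' | sed -n '1p;4p'
$M '[[[185,-41,90],0],[[185,-41,90],0],[[185,-41,90],0],[[185,-41,90],0],[[185,-41,90],0]]' | sed -n '1p;4p'
python3 - <<'E'
from h import *
to(.62,.15,.5)
E
```

```text
clock: 25.27
ft_force: [1.4, -0.6, -0.6]
clock: 25.68
ft_force: [-0.2, -0.8, -0.2]
t 25.68 pos [ 0.613  -0.1086  0.4986] z [ 0.535  0.211 -0.818] yaw 0.761 shift [ 154.4 -199.5   57.1] twist None q [-0.75 -0.06  0.98  1.57 -0.32  1.1  -0.57] F [-0.2 -0.8 -0.2] g 0.513 32.7
```

```bash
python3 - <<'E'
from h import *
to(.40,-.36,.48)
to(.613-.16,-.1086+.14,.4986)
E
```

```text
t 25.68 pos [ 0.613  -0.1086  0.4986] z [ 0.535  0.211 -0.818] yaw 0.761 shift [-284.6   69.7 -151.8] twist None q [-0.75 -0.06  0.98  1.57 -0.32  1.1  -0.57] F [-0.2 -0.8 -0.2] g 0.513 32.7
t 25.68 pos [ 0.613  -0.1086  0.4986] z [ 0.535  0.211 -0.818] yaw 0.761 shift [ -16.2 -204.4  -56.1] twist None q [-0.75 -0.06  0.98  1.57 -0.32  1.1  -0.57] F [-0.2 -0.8 -0.2] g 0.513 32.7
```

```bash
M='python3 -m creep'
$M '[[[-142,35,-76],0],[[-142,35,-76],0],[[-142,35,-76],0],[[-142,35,-76],0]]' | sed -n '1p;4p'
$M '[[[-142,35,-76],0],[[-142,35,-76],0],[[-142,35,-76],0],[[-142,35,-76],0]]' | sed -n '1p;4p'
python3 -c "
from h import *
to(.534,-.167,.269)"
$M '[[[-16,-200,-55],0],[[-16,-200,-55],0],[[-16,-200,-55],0],[[-16,-200,-55],0]]' | sed -n '1p;4p'
python3 -c "
from h import *
to(.534,-.167,.269)"
```

```text
clock: 26.02
ft_force: [0.5, -0.9, 0.1]
clock: 26.35
ft_force: [1.1, -1.0, 0.4]
t 26.35 pos [ 0.3973 -0.3635  0.4804] z [ 0.536  0.211 -0.818] yaw 0.76 shift [  80.9 -113.2  287.4] twist None q [-0.61 -0.41  1.22  1.63 -0.13  1.32 -0.22] F [ 1.1 -1.   0.4] g 0.512 32.7
clock: 26.68
ft_force: [-0.3, -0.3, 0.2]
t 26.68 pos [ 0.3169 -0.2915  0.482 ] z [ 0.537  0.213 -0.816] yaw 0.763 shift [ 86.3  -9.2 317. ] twist None q [-0.09 -0.49  0.75  1.82 -0.2   1.36 -0.21] F [-0.3 -0.3  0.2] g 0.511 32.7
```

```bash
M='python3 -m creep'
for i in 1 2; do $M '[[[-16,-200,-55],0],[[-16,-200,-55],0],[[-16,-200,-55],0],[[-16,-200,-55],0]]' | sed -n '1p;4p'
python3 -c "
from h import *
to(.534,-.167,.269)"; done
```

```text
clock: 27.02
ft_force: [0.3, -0.5, 0.0]
t 27.02 pos [ 0.2586 -0.2461  0.4858] z [ 0.54   0.211 -0.815] yaw 0.766 shift [ 92.8  59.4 342. ] twist None q [ 0.43 -0.49  0.41  1.91 -0.38  1.45 -0.05] F [ 0.3 -0.5  0. ] g 0.512 32.7
clock: 27.35
ft_force: [-1.3, 0.2, -0.2]
t 27.35 pos [ 0.219  -0.2205  0.4926] z [ 0.538  0.201 -0.819] yaw 0.772 shift [100.6 100.2 363.2] twist None q [ 0.95 -0.5   0.12  1.94 -0.55  1.59  0.15] F [-1.3  0.2 -0.2] g 0.514 32.7
```

```bash
M='python3 -m creep'
for i in 1 2; do $M '[[[-16,-200,-55],0],[[-16,-200,-55],0],[[-16,-200,-55],0],[[-16,-200,-55],0],[[-16,-200,-55],0]]' | sed -n '1p;4p'
python3 -c "
from h import *
to(.534,-.167,.269)"; done
```

```text
clock: 27.77
ft_force: [-0.5, 0.2, -0.0]
t 27.77 pos [ 0.1887 -0.2083  0.4868] z [ 0.525  0.221 -0.822] yaw 0.764 shift [114.8 136.8 369.4] twist None q [ 1.6  -0.5  -0.22  1.95 -0.71  1.79  0.42] F [-0.5  0.2 -0. ] g 0.51 32.7
clock: 28.18
ft_force: [-2.8, 0.1, 0.1]
t 28.18 pos [ 0.1368 -0.2067  0.4703] z [ 0.542  0.247 -0.803] yaw 0.719 shift [148.5 168.  386.8] twist None q [ 1.77 -0.5  -0.2   1.99 -0.7   1.89  0.56] F [-2.8  0.1  0.1] g 0.511 32.7
```

```bash
M='python3 -m creep'
$M '[[[74,84,100],0],[[74,84,100],0],[[74,84,100],0],[[74,84,100],0],[[74,84,100],0]]' | sed -n '1p;4p'
$M '[[[74,84,100],0],[[74,84,100],0],[[74,84,100],0],[[74,84,100],0],[[74,84,100],0]]' | sed -n '1p;4p'
python3 -c "
from h import *
to(.534,-.167,.269)"
```

```text
clock: 28.6
ft_force: [-0.5, 0.3, -0.1]
clock: 29.02
ft_force: [-0.2, 0.9, -0.2]
t 29.02 pos [ 0.4406 -0.1993  0.422 ] z [ 0.54   0.266 -0.799] yaw 0.755 shift [-16.2   8.7 181.2] twist None q [ 1.59 -0.23 -0.8   1.86 -0.8   1.3   0.08] F [-0.2  0.9 -0.2] g 0.508 32.7
```

```bash
M='python3 -m creep'
$M '[[[-16,5,40],0],[[-16,5,80],0],[[-16,5,110],0],[[-16,5,130],0],[[-16,5,130],0]]' | sed -n '1p;4p'
$M '[[[0,0,0],0],[[0,0,0],0]]' | sed -n '1p;4p'
cat > chk.py <<'E'
from h import *
from scipy.optimize import least_squares
import time
np.set_printoptions(precision=4,suppress=True)
o=manip.get_obs();M=R.from_quat(o['ee_rot']).as_matrix();p=o['position']
h=-2.545;cz=np.array([np.sin(.6)*np.cos(h),np.sin(.6)*np.sin(h),np.cos(.6)]);lens=np.array([.637,-.0935,.09])
def rep(b,a,nm):
    d=b-lens;off=d-(d@cz)*cz;print(nm,'dist',d@cz,'off',off,np.linalg.norm(off),'ang',np.arccos(-a@cz),'fix shift mm',M.T@(lens+.13*cz-b)*1000)
rep(p+.089*M[:,2],M[:,2],'kin')
ls=[]
for n in('top','scene'):
    c=camera(n);q=c['pixels'].astype(int);m=((q[...,0]-q[...,2]>35)&(q[...,0]>1.5*q[...,1])).astype(np.uint8)
    v,u=np.where(cv2.erode(m,np.ones((3,3))));z=c['z_map'][v,u];P=np.c_[(u-c['cx'])/c['fx']*z,(v-c['cy'])/c['fy']*z,z,np.ones(len(z))]@np.linalg.inv(c['extrinsics']).T
    L=(P[:,:3]-p)@M;k=(np.hypot(L[:,0],L[:,1])<.034)&(L[:,2]>.03)&(L[:,2]<.1);ls.append(L[k])
def cost(x,L):
    ax=np.array([x[0],x[1],1]);ax/=np.linalg.norm(ax);d=L-x[2:5];h=d@ax;e=np.linalg.norm(d-h[:,None]*ax,axis=1)-(.021+.0025*h/.046)
    return np.where(np.abs(h)<np.abs(e),h,e)
L=np.vstack(ls);r=least_squares(cost,[0,0,0,0,.041],args=(L,),loss='soft_l1',f_scale=.001)
a=np.append(r.x[:2],1);a/=np.linalg.norm(a);print([len(l) for l in ls],r.x[:2],r.x[2:]*1000)
rep(p+M@(r.x[2:]+.046*a),M@a,'cam')
to(.528,-.159,.268)
E
python3 chk.py
```

```text
clock: 29.43
ft_force: [-0.2, 1.3, -1.2]
clock: 29.6
ft_force: [-0.4, -0.7, 0.8]
kin dist 0.18518031277400573 off [-0.0017 -0.0059 -0.0032] 0.006897514780609082 ang 0.09707601769422454 fix shift mm [ 4.5774 -8.3243 54.7923]
[527, 236] [0.0002 0.002 ] [-0.8493  0.336  42.6604]
cam dist 0.18553481209700978 off [-0.0019 -0.0067 -0.0036] 0.007833587013324145 ang 0.09905287291313367 fix shift mm [ 5.4171 -8.7523 55.132 ]
t 29.7 pos [ 0.5008 -0.1815  0.311 ] z [ 0.542  0.259 -0.8  ] yaw 0.75 shift [ 3.6 -7.9 55. ] twist None q [ 1.53 -0.02 -0.98  1.96 -0.69  0.93  0.01] F [-0.7 -0.2 -0.1] g 0.51 32.7
```

```bash
M='python3 -m creep'
$M '[[[2,-3,18],0],[[4,-6,36],0],[[5,-8,48],0],[[5,-8,55],0],[[5,-8,55],0]]' | sed -n '1p;4p'
$M '[[[0,0,0],0],[[0,0,0],0],[[0,0,0],0],[[0,0,0],0]]' | sed -n '1p;4p'
python3 chk.py
```

```text
clock: 30.12
ft_force: [-0.3, 0.7, -0.5]
clock: 30.45
ft_force: [-0.2, 0.6, -1.2]
kin dist 0.1293765221379554 off [ 0.0005 -0.      0.0003] 0.0005620336920268261 ang 0.09741378342061 fix shift mm [-0.4236 -0.288  -0.665 ]
[512, 227] [0.0104 0.023 ] [-1.0477 -0.2841 42.6106]
cam dist 0.1298354879941629 off [ 0.0006 -0.0009 -0.    ] 0.0010913545366660756 ang 0.1224718802820585 fix shift mm [ 0.1457 -1.0624 -0.261 ]
t 30.55 pos [ 0.5289 -0.1574  0.268 ] z [ 0.541  0.26  -0.8  ] yaw 0.75 shift [-1.4  0.7 -0.9] twist None q [ 1.45  0.1  -1.04  1.98 -0.6   0.76 -0.08] F [-0.1 -0.5 -0.3] g 0.509 32.7
```

```bash
python3 -c "
from workcell import manip
print(manip.hand_in())"
```

```text
the job is handed in; nothing more can be done
None
```

I've handed the job in, with no verdict returned: the cover hangs on the hook, and the cake is held about 130 mm from the lens, within about 1 mm of its axis and tilted 0.10–0.12 rad off it (limit 0.18).

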